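# Set spring calipers to the size on the rule

### The arm

A 6-joint arm with a two-finger parallel gripper is mounted at the origin on the work surface. World frame = base frame: x ahead of the robot, y to its left, z up, the work surface at z = 0. Lengths are in mm, angles in rad, forces in N, time in s.
With the tool pointing down it reaches from about 300 to 875 mm from the base axis. Payload 6.4 kg.
Tool frame: the origin (TCP) lies midway between the tips of the shut fingers; the grasp point (between the pads) lies 19 mm behind it; y points along the fingers, x is the direction in which the jaws open and shut, and the axes are right-handed (so a half turn about y gives the same grasp; the last joint's range is limited). The gripper opens to 88 mm and grips with 3 to 60 N. Pads are 18 mm wide; open, the fingers measure 123 mm over their backs; the gripper's body (75 mm by 187 mm) begins 45 mm behind the grasp point.
Start: joints at [-1.358, 0.181, 1.607, -0, 1.354, -0.206], TCP at [233.849, -525.315, 217.914] pointing down, gripper open.
Joint ranges: [-2.99, 2.99], [-0.89, 2.07], [0.3, 2.58], [-1.14, 4.28], [0, 2.63], [-3.12, 3.12]. Speed limits (rad/s): [2.57, 2.57, 3.01, 3.14, 3.14, 3.14].

### API

Orientations are given as a 3x3 rotation matrix whose columns are the frame's x, y, z axes.
In Python, from bench import monitor, optics, job, models gives the robot as it stands.
- The arm moves only by the shell command python3 -m creep 'ROWS' [FORCE]. ROWS is a JSON object of lists of equal length, an entry for each row: "hand": the opening, from 0 (shut) to 1 (fully open); "delta_pos": the shift along the tool's x, y, z in cm, a list of three; "roll": the turn about the tool's y in degrees. A call has 1 to 20 rows; each row is the pose to reach, as a shift and turn from the pose measured when the call began, along the tool's axes at that moment; what a row does not reach only later rows make up. A row lasts 1/8 s, in which the tool goes at most 62.5 mm and 10.7 degrees, less where a joint would pass 70% of its speed; a pose out of reach is approached as far as the arm can. A call with a gripper value outside its range is refused whole. The fingers move at their own pace and stop on an object; FORCE is the grip in N (left out, the last holds). Time passes only in rows, so rows that repeat a pose let the fingers close. It gives the time, the measured TCP pose, the force and the opening at its end, in the units of the state.
- monitor.read_state(): the state, without advancing time (a new reading comes with each control period).
- optics.capture(name): name is "side" or "top"; returns a dict with "frame" (384x512x3 uint8, red, green, blue), "depth" (384x512 float32, mm along the optical axis (not along the pixel's ray), 0 where there is no reading), "fx", "fy", "cx", "cy" (pixels), "k1" (the pictures are not rectified: a ray, as slopes to the right and down, at radius r is drawn at 1 + k1 r^2 times it, then the intrinsics apply), "cam_to_world" (4x4, takes a point from camera to world coordinates). Camera axes: x right, y up, looking along -z (the intrinsics and any distortion apply to the point x, -y, -z); pixel columns grow to the right and rows downward; lengths in mm; the calibration is good to about 2 mm. A picture is of the moment at which its call begins.
- job.job_done(): hands the job in, once; it reports no verdict.
Trained networks look in the newest picture that a camera, given by its name, has taken for a name from the list of things; names that differ only in an ending like _2 or _b are one class to them, and where a whole thing is asked for, a point or a joint stands for the part that bears it (a point fixed in the world has none). Each returns a list of dicts, best first, with "conf" (0 to 1); they miss things now and then, are a little off and sometimes report something else, mostly with a low value. They report only what shows in the picture. A call takes as long as a camera call. They do not tell look-alikes from the thing itself.
- models.boxes_of(query, camera): "at" ([x, y, z] in mm, in world coordinates, good to about 4 mm: the middle of the surface that is visible of it).
- models.trace(query, camera): "mask" (384x512 bool, what is visible of it).
The state is a dict: "time": time; "joint_positions": joint angles; "qvel": joint speeds; "effort": joint torques, N m; "tcp_pos": TCP position; "ee_rot": TCP orientation; "wrist_force": force on the tool from outside, world axes, zero at the start; "torque": the same for the moment, N m; "gripper_width": opening from 0.0 (shut) to 1.0 (fully open).
Only numpy, scipy, OpenCV 4.12 (cv2) and the standard library are available. Lean on these libraries where they do the work, as an engineer would, in place of code of your own. Each camera call takes 0.05 s, during which the arm holds its last target.

### The job

Pick up the spring outside calipers from the wooden rest and squeeze their legs until the two tips stand right above the size set on the steel rule: one tip over the rule's zero end, the other over the line on the sliding clip. Hold them level a few millimetres above the rule without resting on it, and do not shift the clip or disturb the other tools and parts. Finish while still holding them steady there, so that I can run up the nut.

Things in the scene. Friction and masses are not known exactly. Their poses are not given: they have to be found in the camera images.
- calipers: Steel spring outside calipers lying flat, 156 mm long, 8 mm thick, about 145 g: two bowed legs on a pivot roller, C-spring behind it, adjusting screw and nut across the legs at x = 20 mm. Origin: pivot axis, underside; x to the tips, y to the left leg. Squeeze on the outer flats, the widest part, x = 43 to 69 mm (middle 56; the centre of mass is at x = 46), z 0 to 8 mm; 68 mm wide when open.
- tip_left (a point): Measuring point of the left (+y) leg: inner end of its tip, mid-thickness; at x = 120, y = +20, z = 4 mm of the calipers when open. The tip is 8 mm thick, so its underside is 4 mm below this point. Open tip gap 40 mm.
- tip_right (a point): The same point of the right leg, x = 120, y = -20, z = 4 mm when open.
- leg_left (a joint): Angle (rad) the left leg is squeezed in about the pivot: 0 open (spring), at most 0.16; the right leg mirrors it. Tip gap = 40 mm - 240 mm x angle; width over the flats = 68 mm - 112 mm x angle (1 mm at the flats is 2.1 mm at the tips). It takes about 8 N on each flat to start and 16 N at 0.11 rad; let go, the legs spring open.
- rest: Fixed wooden gauge rest: board 130 x 100 mm, 6 mm thick, with two cross battens 12 mm wide, tops 40 mm above the bench, centred 47 mm either side of the middle along its x. The calipers lie across them, pivot about 55 mm to -x of the middle, so their flats hang free between the battens. Origin: centre of its underside.
- seat: Fixed steel block 34 x 150 x 40 mm high (long along its y) carrying a steel rule, 25 mm wide, 102 mm long, 2 mm thick, flat on its top (rule face 42 mm above the bench). Origin: centre of the block's underside. The rule runs along +y from its zero end; graduations every 5 mm, each 10 mm longer.
- zero_end (a point): Zero end of the rule: middle of the end edge, on the rule's top face (y = -30 mm of the block, 42 mm above the bench). Axes as the block's: y along the rule towards higher values, x across it.
- clip (a joint): Distance (m) of the clip's line from the rule's zero end: the size that is set, between 14 and 30 mm. A dark steel clip, 12 mm long along the rule, astride it and held by friction; its top is 2 mm above the rule's face and a small thumbscrew sits on its +x side.
- clip_line (a point): Middle of the white line across the clip's top, 44 mm above the bench; axes as the block's.
- dividers: Bystander: spring dividers with straight pointed legs, lying flat on the bench, 175 mm long, 10 mm high.
- clamp_ring: Bystander: round steel band clamp 84 mm across with a screw lug, 14 mm high.
- clamp_screw: Bystander: clamp screw standing on its black knob, 38 mm across, 63 mm high.
- tee_pin: Bystander: steel pin with a square head, 89 mm long, 22 mm high.
- tray: Bystander: aluminium tray 130 x 190 x 35 mm with turned parts.
- bin: Bystander: cream plastic bin 160 x 120 x 75 mm with steel rings and parts.
- wrench: Bystander: open-ended steel wrench lying on the bench, 170 mm long.
Mind the look-alikes: they are no part of the job. Of the things like the rest, leave any that is black; of the rest the larger one is meant. Leave any turquoise look-alike of the calipers alone.

How it is judged (in metres and radians):
On the way:
1. the calipers are lifted clear of the rest in the fingers (contact force between the fingers and calipers above 2 N and contact force between calipers and seat below 0.3 N and contact force between calipers and rest below 0.1 N and height (world z) of calipers above 0.05 m), for 0.2 s.
At the end, for the whole second after the job is handed in: Held level (0.15 rad) and still by the fingers alone, clear of rest and rule; along the rule one tip point is within 3 mm of the zero end, the other of the clip's line; both over the rule (12.5 mm of its middle), 4 to 18 mm above its face; clip within 3 mm, bystanders within 30 mm of their places (((y of tip_left in the frame of clip_line between -0.003 and 0.003 m and y of tip_right in the frame of zero_end between -0.003 and 0.003 m) or (y of tip_right in the frame of clip_line between -0.003 and 0.003 m and y of tip_left in the frame of zero_end between -0.003 and 0.003 m)) and x of tip_left in the frame of zero_end between -0.0125 and 0.0125 m and z of tip_left in the frame of zero_end between 0.004 and 0.018 m and x of tip_right in the frame of zero_end between -0.0125 and 0.0125 m and z of tip_right in the frame of zero_end between 0.004 and 0.018 m and contact force between the fingers and calipers above 2 N and contact force between each of calipers, the arm and seat below 0.3 N and contact force between calipers and rest below 0.1 N and angle between calipers's own z axis and vertical below 0.15 rad and linear speed of calipers below 0.02 m/s and velocity of joint leg_left between -0.05 and 0.05 rad/s and distance of clip_line from where it was at the start of the episode below 0.003 m and distance of each of dividers, clamp_ring, clamp_screw, tee_pin, tray, bin, wrench from where it was at the start of the episode below 0.03 m); the arm keeps its last pose, push and grip.
It fails at once if the clip on the rule is shifted (distance of clip_line from where it was at the start of the episode above 0.004 m).
It fails at once if another tool or part is pushed away (30 mm) (distance of any of dividers, clamp_ring, clamp_screw, tee_pin, tray, bin, wrench from where it was at the start of the episode above 0.03 m).
It also fails if it takes over 45 s, if anything falls off the work surface, if the arm or the gripper's body presses on something with over 40 N, if the wrist force passes 120 N, or if a joint passes its speed limit or range.

## Working session

There is one attempt and no reset: what is moved stays moved. The work goes in short steps, Python scripts to look and compute and a shell command to move; the robot and the scene stay as the last step left them, time stands still between calls to the robot, and variables do not carry over. Pictures are saved under pics/ and viewed, and the job is handed in when it is done.

```bash
ls; mkdir -p pics; cat > h.py <<'E'
import numpy as np, cv2
from bench import monitor, optics, job, models
def cap(n,save=None):
    c=optics.capture(n)
    if save: cv2.imwrite('pics/'+save,cv2.cvtColor(c['frame'],cv2.COLOR_RGB2BGR))
    return c
def cam(c):
    K=np.array([[c['fx'],0,c['cx']],[0,c['fy'],c['cy']],[0,0,1.]]); d=np.array([c['k1'],0,0,0.]); return K,d
def rays(c,uv):
    K,d=cam(c); uv=np.asarray(uv,float).reshape(-1,1,2)
    n=cv2.undistortPoints(uv,K,d).reshape(-1,2)
    T=np.array(c['cam_to_world']); r=np.c_[n[:,0],-n[:,1],-np.ones(len(n))]
    return T[:3,3], r@T[:3,:3].T
def atz(c,uv,z):
    o,r=rays(c,uv); return o+r*((z-o[2])/r[:,2])[:,None]
def atdepth(c,uv):
    uv=np.asarray(uv,int).reshape(-1,2); o,r=rays(c,uv); return o+r*c['depth'][uv[:,1],uv[:,0]][:,None]
def proj(c,P):
    K,d=cam(c); T=np.array(c['cam_to_world']); p=(np.asarray(P,float).reshape(-1,3)-T[:3,3])@T[:3,:3]
    q=p*np.array([1,-1,-1]); return cv2.projectPoints(q,np.zeros(3),np.zeros(3),K,d)[0].reshape(-1,2)
E
python3 - <<'E'
from h import *
for n in ['top','side']:
    c=cap(n,n+'0.png'); print(n,c['fx'],c['k1'],np.round(c['cam_to_world'],2).tolist())
    for q in ['calipers','rest','seat','clip','tip_left','dividers','clamp_ring','clamp_screw','tee_pin','tray','bin','wrench']:
        for b in models.boxes_of(q,n):print(q,np.round(b['at']),round(b['conf'],2),proj(c,b['at']).round().tolist())
print(monitor.read_state())
E
```

```text
pics
top 381.55192632396876 -0.0846263302694411 [[0.03, 0.99, -0.11, 414.86], [-1.0, 0.02, -0.01, -23.82], [-0.0, 0.11, 0.99, 1115.17], [0.0, 0.0, 0.0, 1.0]]
calipers [ 565. -204.   52.] 0.69 [[325.0, 180.0]]
calipers [ 231. -297.    7.] 0.63 [[353.0, 299.0]]
calipers [ 387. -464.    8.] 0.6 [[410.0, 245.0]]
rest [ 349. -141.   10.] 0.88 [[300.0, 256.0]]
rest [576. -51.  -1.] 0.85 [[270.0, 177.0]]
rest [ 588. -216.    8.] 0.59 [[326.0, 175.0]]
rest [ 579. -197.   49.] 0.46 [[322.0, 175.0]]
seat [617. 193.  39.] 0.94 [[186.0, 160.0]]
seat [ 764. -167.    6.] 0.52 [[310.0, 116.0]]
clip [622. 189.  47.] 0.48 [[187.0, 157.0]]
tip_left [ 576. -195.   45.] 0.55 [[321.0, 177.0]]
dividers [ 767. -165.    6.] 0.7 [[309.0, 115.0]]
clamp_ring [786.  98.   9.] 0.59 [[222.0, 107.0]]
clamp_ring [ 572. -246.   45.] 0.44 [[339.0, 178.0]]
clamp_ring [ 589. -213.    7.] 0.29 [[325.0, 174.0]]
clamp_screw [390.  28.  13.] 0.62 [[241.0, 240.0]]
tee_pin [ 427. -303.   18.] 0.46 [[357.0, 230.0]]
tray [613. 456.   4.] 0.58 [[102.0, 161.0]]
bin [ 600. -456.   46.] 0.91 [[412.0, 171.0]]
wrench [382. 321.   6.
[... 1195 characters left out ...]
5379558e+00, -2.06275758e-01]), 'qvel': array([-7.27964337e-04,  1.02977291e-03,  4.58976361e-04,  5.31963731e-05,
       -1.60523701e-04, -5.96405724e-04]), 'effort': array([-1.43115785e-04, -4.33840907e+01, -3.42169726e+01,  7.02575315e-02,
        3.09138803e-02,  9.08942553e-06]), 'tcp_pos': array([ 233.8388898 , -525.31333217,  217.89533436]), 'ee_rot': array([[ 4.06639706e-01, -2.97097999e-05,  9.13588610e-01],
       [-9.13588610e-01,  3.20677874e-05,  4.06639706e-01],
       [-4.13779497e-05, -9.99999999e-01, -1.41024991e-05]]), 'wrist_force': array([-1.1756092 , -0.44016607,  0.63910909]), 'torque': array([-0.01700306, -0.0101619 ,  0.0128162 ]), 'gripper_width': 1.0018416805679067}
```

View pics/top0.png

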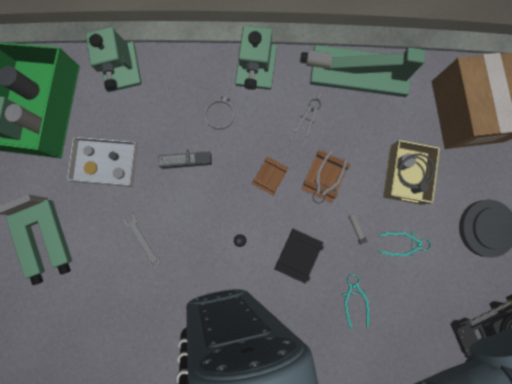

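View pics/side0.png

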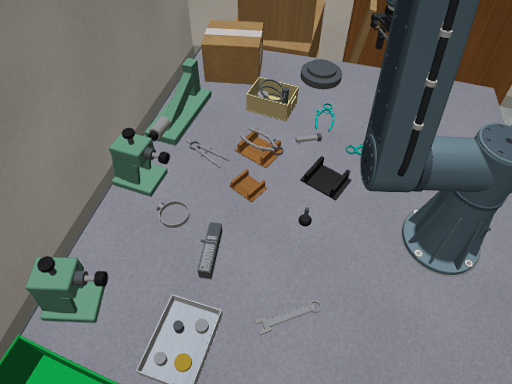

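```bash
python3 - <<'E'
import cv2
a=cv2.imread('pics/top0.png'); 
x=cv2.resize(a[135:215,280:370],None,fx=8,fy=8,interpolation=cv2.INTER_CUBIC); cv2.imwrite('pics/cal.png',x[:600])
x=cv2.resize(a[120:195,145:225],None,fx=8,fy=8,interpolation=cv2.INTER_CUBIC); cv2.imwrite('pics/seat.png',x)
E
```

```text
(no output)
```

View pics/cal.png

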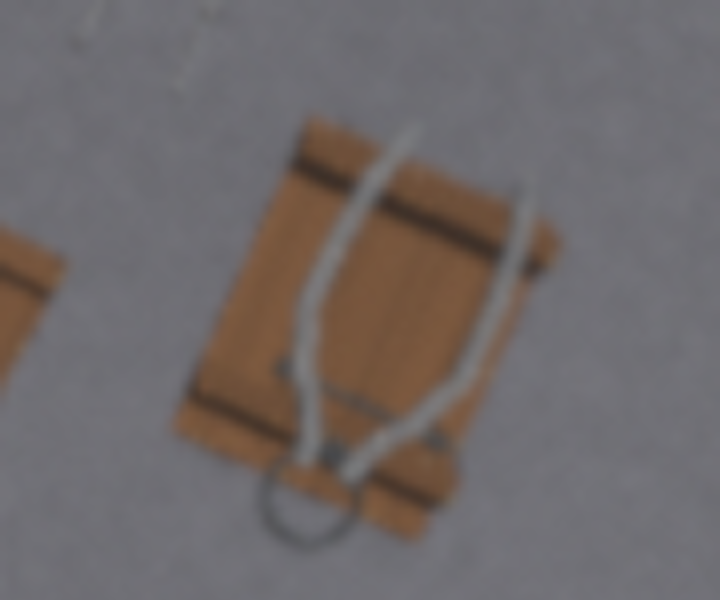

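View pics/seat.png

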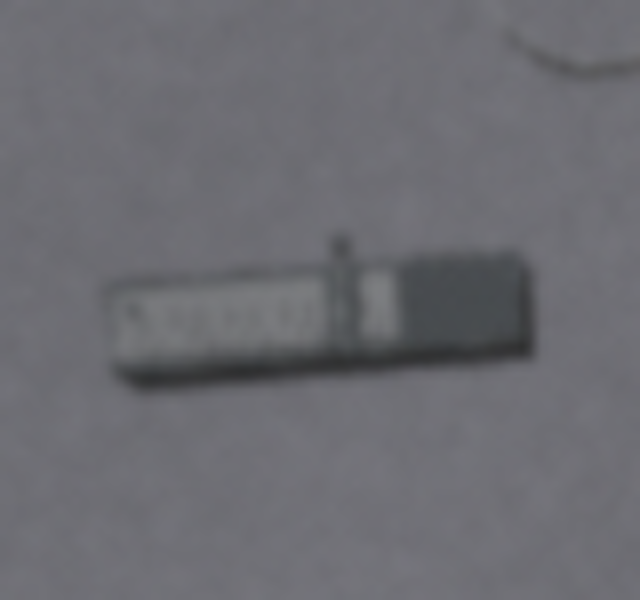

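```bash
python3 - <<'E'
import cv2
from h import *
a=cv2.imread('pics/side0.png'); 
x=cv2.resize(a[215:285,175:250],None,fx=8,fy=8,interpolation=cv2.INTER_CUBIC); cv2.imwrite('pics/seats.png',x)
x=cv2.resize(a[115:175,220:300],None,fx=8,fy=8,interpolation=cv2.INTER_CUBIC); cv2.imwrite('pics/cals.png',x)
c=cap('top')
np.set_printoptions(suppress=True,precision=1)
f=lambda p,o:np.array(p)/8+np.array(o)-0.44
P=atz(c,f([(335,455),(412,128),(527,188),(302,320),(468,380),(308,500)],(280,135)),48)
print('cal pivot,tipL,tipR,flatL,flatR,spring\n',P)
Q=atz(c,f([(402,308),(116,322),(343,312)],(145,120)),42);print('rule zero,end,clip\n',Q)
E
```

```text
cal pivot,tipL,tipR,flatL,flatR,spring
 [[ 533.3 -195.4   48. ]
 [ 651.4 -222.4   48. ]
 [ 630.8 -263.7   48. ]
 [ 581.  -183.4   48. ]
 [ 561.1 -242.5   48. ]
 [ 517.1 -186.    48. ]]
rule zero,end,clip
 [[621.1 166.9  42. ]
 [613.8 270.1  42. ]
 [619.2 188.1  42. ]]
```

View pics/seats.png

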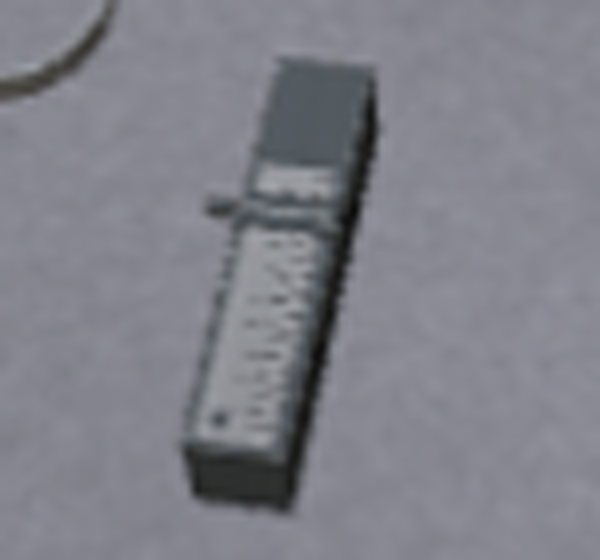

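View pics/cals.png

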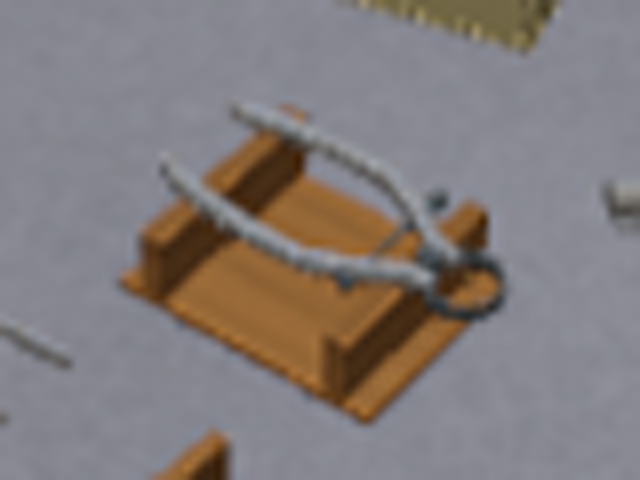

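```bash
python3 - <<'E'
from h import *
import scipy.ndimage as nd
def rect(c,o,ang,L,W,z,s):
    u=np.arange(0,L,1/s);v=np.arange(0,W,1/s);U,V=np.meshgrid(u,v)
    ca,sa=np.cos(ang),np.sin(ang)
    P=np.stack([o[0]+ca*U-sa*V,o[1]+sa*U+ca*V,np.full(U.shape,z)],-1)
    p=proj(c,P).reshape(U.shape+(2,)).astype(np.float32)
    return cv2.remap(cv2.cvtColor(c['frame'],cv2.COLOR_RGB2BGR),p[...,0],p[...,1],cv2.INTER_CUBIC)
out=[];o2=[]
for n in ['top','side']:
    c=cap(n)
    # u along +y world, v along -? 
    I=rect(c,(650,130),np.pi/2,160,60,42,5) # u->+y, v->-x
    cv2.putText(I,n,(5,20),0,.6,(0,0,255),1); out.append(I)
    J=rect(c,(690,-150),-np.pi/2,130,200,48,3); o2.append(J)
cv2.imwrite('pics/rseat.png',np.vstack(out)); cv2.imwrite('pics/rcal.png',np.hstack(o2))
E
```

```text
(no output)
```

View pics/rseat.png

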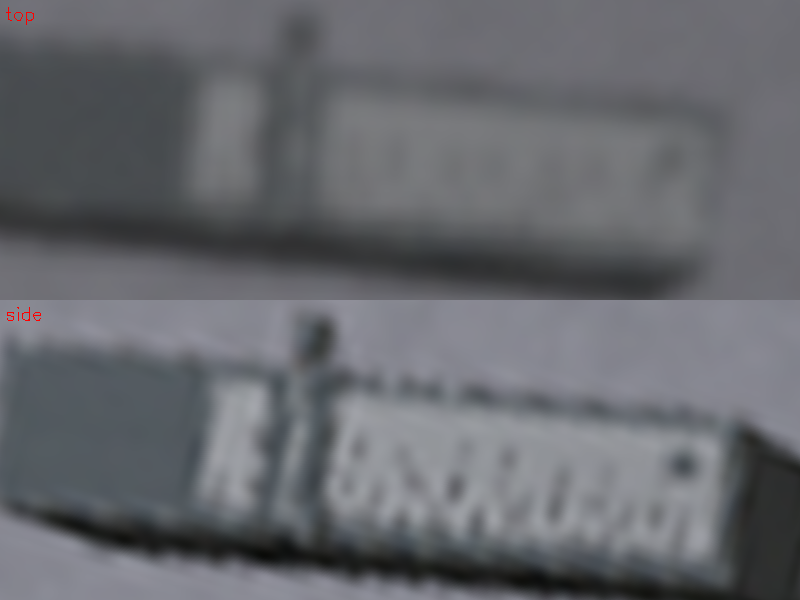

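View pics/rcal.png

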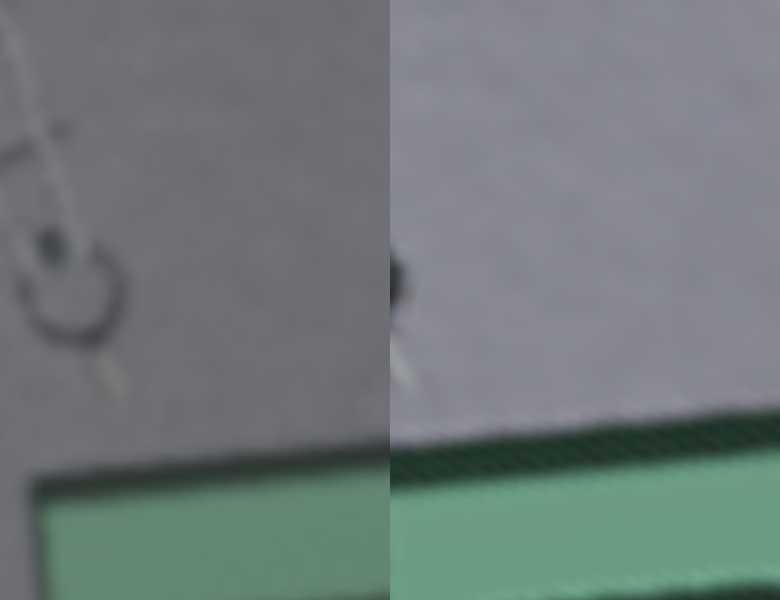

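```bash
cat >> h.py <<'E'
def rect(c,o,ang,L,W,z,s):
    u=np.arange(0,L,1/s);v=np.arange(0,W,1/s);U,V=np.meshgrid(u,v)
    ca,sa=np.cos(ang),np.sin(ang)
    P=np.stack([o[0]+ca*U-sa*V,o[1]+sa*U+ca*V,np.full(U.shape,z)],-1)
    p=proj(c,P).reshape(U.shape+(2,)).astype(np.float32)
    return cv2.remap(cv2.cvtColor(c['frame'],cv2.COLOR_RGB2BGR),p[...,0],p[...,1],cv2.INTER_CUBIC)
E
python3 - <<'E'
from h import *
o2=[];ps=[]
for n in ['top','side']:
    c=cap(n)
    o2.append(rect(c,(500,-160),-np.pi/2,130,180,48,3))
    for z in (42,44):
        # frame: origin, rotated rule direction
        a=np.arctan2(103.2,-7.3)
        o=np.array([621,167.])-20*np.array([np.cos(a),np.sin(a)])-6*np.array([-np.sin(a),np.cos(a)])
        I=rect(c,o,a,140,12,z,4)
        g=I.mean(2)
        p=g.mean(0); ps.append((n,z,p))
        cv2.imwrite(f'pics/strip_{n}{z}.png',cv2.resize(rect(c,o-14*np.array([-np.sin(a),np.cos(a)]),a,140,40,z,5),None,fx=1,fy=1))
for n,z,p in ps:
    print(n,z); print(' '.join(f'{i/4-20:.0f}:{v:.0f}' for i,v in list(enumerate(p))[40:220:2]))
    d=np.gradient(p); print('ends',d[60:100].argmax()/4+15-20, d[440:560].argmin()/4+110-20)
cv2.imwrite('pics/rcal2.png',np.hstack(o2))
E
```

```text
top 42
-10:76 -10:76 -9:76 -8:75 -8:75 -8:75 -7:75 -6:75 -6:75 -6:75 -5:75 -4:75 -4:76 -4:77 -3:77 -2:78 -2:79 -2:80 -1:82 -0:85 0:88 0:91 1:94 2:97 2:101 2:105 3:109 4:112 4:114 4:116 5:119 6:121 6:122 6:122 7:122 8:121 8:121 8:121 9:121 10:121 10:121 10:120 11:118 12:116 12:114 12:112 13:109 14:106 14:101 14:98 15:94 16:91 16:88 16:85 17:83 18:83 18:83 18:84 19:85 20:87 20:88 20:90 21:92 22:93 22:95 22:96 23:96 24:95 24:94 24:94 25:94 26:95 26:97 26:99 27:102 28:104 28:107 28:110 29:111 30:113 30:114 30:115 31:116 32:117 32:117 32:116 33:116 34:115 34:116 34:116
ends 2.25 91.5
top 44
-10:76 -10:76 -9:75 -8:75 -8:75 -8:75 -7:75 -6:75 -6:75 -6:75 -5:75 -4:75 -4:76 -4:77 -3:78 -2:78 -2:79 -2:81 -1:84 -0:87 0:90 0:93 1:96 2:99 2:104 2:108 3:111 4:113 4:115 4:118 5:120 6:122 6:122 6:122 7:122 8:122 8:122 8:122 9:122 10:121 10:120 10:119 11:117 12:115 12:113 12:110 13:107 14:103 14:99 14:95 15:91 16:88 16:86 16:84 17:83 18:83 18:84 18:85 19:86 20:88 20:90 20:91 21:93 22:94 22:96 22:96 23:95 24:95 24:94 24:94 25:95 26:97 26:99 26:101 27:104 28:106 28:109 28:111 29:113 30:114 30:115 30:116
[... 559 characters left out ...]
 28:93 29:104 30:117 30:129 30:140 31:148 32:152 32:152 32:149 33:145 34:141 34:138 34:138
ends 4.25 107.25
side 44
-10:89 -10:89 -9:90 -8:90 -8:90 -8:90 -7:90 -6:90 -6:90 -6:90 -5:90 -4:90 -4:90 -4:90 -3:90 -2:89 -2:89 -2:89 -1:89 -0:88 0:88 0:87 1:86 2:85 2:84 2:83 3:84 4:87 4:92 4:100 5:110 6:120 6:130 6:139 7:147 8:152 8:155 8:157 9:156 10:156 10:155 10:155 11:156 12:156 12:157 12:156 13:155 14:152 14:148 14:143 15:137 16:130 16:123 16:115 17:107 18:99 18:92 18:87 19:84 20:84 20:87 20:93 21:102 22:111 22:120 22:127 23:130 24:129 24:124 24:117 25:108 26:99 26:91 26:85 27:80 28:77 28:76 28:78 29:82 30:90 30:100 30:112 31:125 32:136 32:145 32:151 33:153 34:151 34:147 34:143
ends 4.75 108.25
```

View pics/rcal2.png

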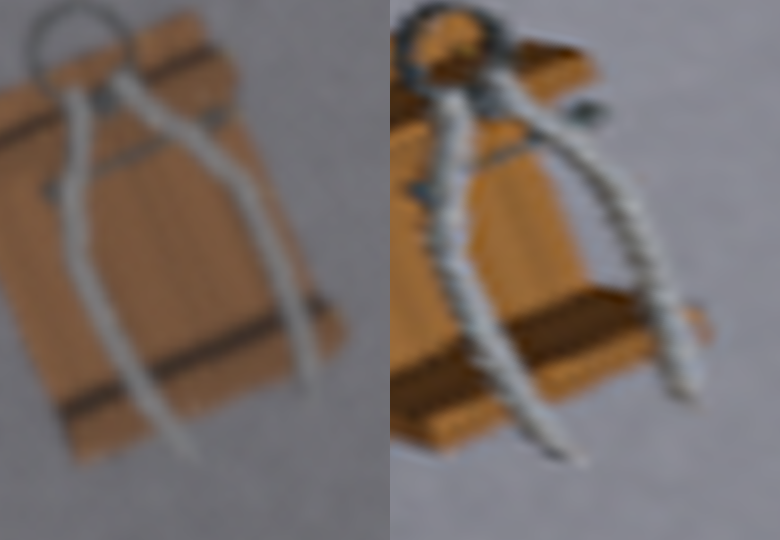

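View pics/strip_side42.png

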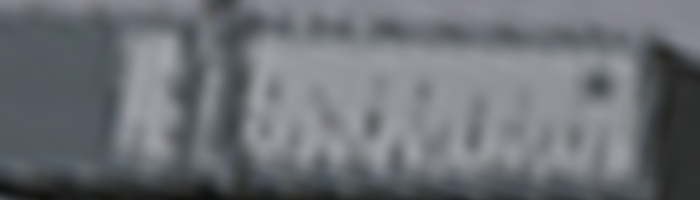

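Candidates for the rest: small wooden (270,177), black (299,256), large wooden (326,175). Only the large brown one fits, and it carries the grey calipers (325,180). The other two calipers, (356,300) and (405,244), are turquoise and stay put. The crop confirms this. The rule's zero end is its right end in the top view, with the clip line about 19 mm from it.

```bash
python3 -m creep '{"hand":[1,1,1,1,1,1,1,1,1,1,1,1],"delta_pos":[[-1.6,0,5],[-3.1,0.5,10],[-4.7,1,15],[-6.3,2,20],[-7.8,3,25],[-9.4,4,30],[-11,5,35],[-12.5,6,40],[-13.96,7,44.54],[-13.96,7,44.54],[-13.96,7,44.54],[-13.96,7,44.54]],"roll":[0,6,14,22,30,38,44,48.5,48.5,48.5,48.5,48.5]}' 40
```

```text
time: 3.05
tcp_pos: [583.4, -217.8, 148.3]
ee_rot: [[-0.416, 0.0, 0.909], [-0.909, -0.001, -0.416], [0.0, -1.0, 0.0]]
wrist_force: [0.4, -0.9, -0.7]
gripper_width: 1.004
```

```bash
python3 -m creep '{"hand":[1,1,1,1],"delta_pos":[[-0.1,4,0],[-0.1,8,0],[-0.1,8.6,0],[-0.1,8.6,0]],"roll":[0,0,0,0]}' 40
python3 - <<'E'
from h import *
c=cap('side','s1.png');t=cap('top','t1.png')
a=cv2.imread('pics/s1.png')[85:175,210:320];b=cv2.imread('pics/t1.png')[130:220,280:370]
f=lambda q:cv2.resize(q,None,fx=4,fy=4,interpolation=cv2.INTER_CUBIC)
cv2.imwrite('pics/c1.png',np.hstack([f(a),f(b)]))
E
```

```text
time: 3.55
tcp_pos: [583.9, -217.9, 63.2]
ee_rot: [[-0.417, 0.001, 0.909], [-0.909, -0.001, -0.417], [0.0, -1.0, 0.001]]
wrist_force: [0.2, -0.5, 0.9]
gripper_width: 0.996
```

View pics/c1.png

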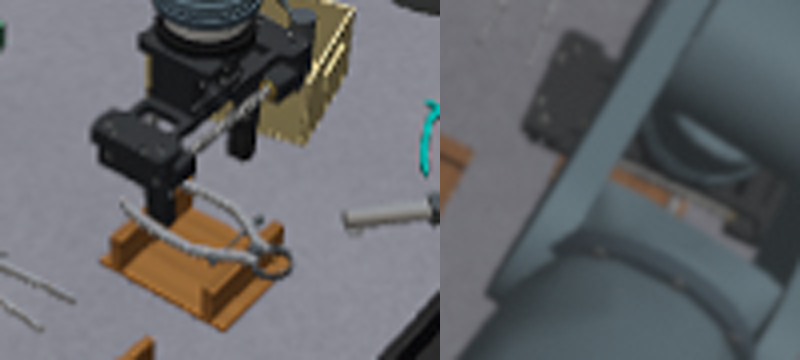

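```bash
python3 - <<'E'
from h import *
c=cap('side','s2.png')
I=cv2.imread('pics/s2.png')
s=monitor.read_state();R=s['ee_rot'];p=s['tcp_pos']
x0,y0=210,85
I=cv2.resize(I[y0:y0+90,x0:x0+110],None,fx=7,fy=7,interpolation=cv2.INTER_CUBIC)
def draw(P,col):
    q=(proj(c,P)-[x0,y0]+.5)*7
    for a,b in zip(q[:-1],q[1:]): cv2.line(I,tuple(int(v) for v in a),tuple(int(v) for v in b),col,1)
for sg in (1,-1):
    r=[p+R@np.array([sg*a,0,b]) for a,b in((44,-9),(44,9),(61,9),(61,-9),(44,-9))]
    draw(r,(0,0,255)); print(proj(c,r).round(1).tolist())
    r=[q-[0,0,38] for q in r]; draw(r,(255,0,255))
a=np.radians(-24.5);X=np.array([np.cos(a),np.sin(a),0]);Y=np.array([-X[1],X[0],0]);o=np.array([532.9,-193.7,48])
for sg in (1,-1): draw([o+X*u+Y*v*sg for u,v in((0,6),(20,20),(43,34),(69,34),(120,20))],(0,255,0))
cv2.imwrite('pics/c2.png',I[:600])
E
```

```text
[[270.2, 129.1], [265.9, 126.8], [269.0, 124.2], [273.3, 126.5], [270.2, 129.1]]
[[253.5, 143.5], [249.1, 141.0], [245.7, 143.9], [250.1, 146.4], [253.5, 143.5]]
```

View pics/c2.png

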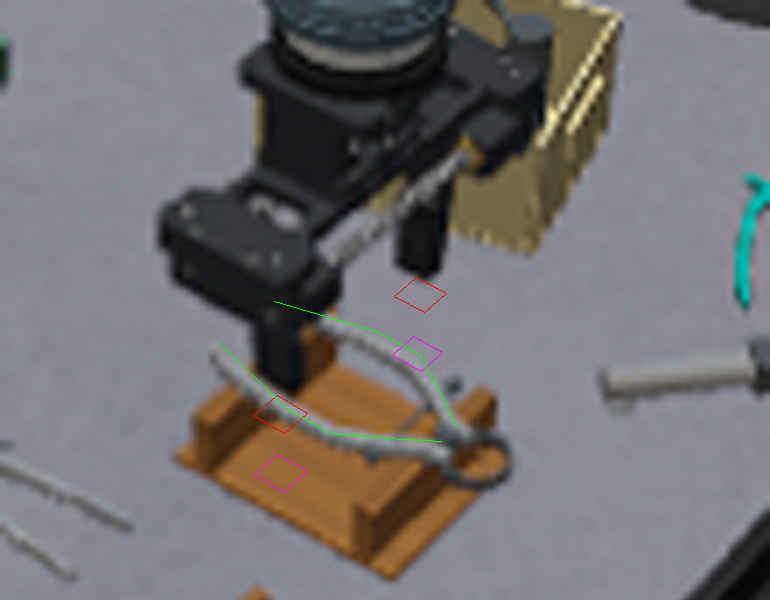

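```bash
python3 -m creep '{"hand":[1,1,1,1,0.9,0.85,0.8,0.75,0.72,0.72,0.72,0.72],"delta_pos":[[0,2,0],[0,4,0],[0,4.2,0],[0,4.2,0],[0,4.2,0],[0,4.2,0],[0,4.2,0],[0,4.2,0],[0,4.2,0],[0,4.2,0],[0,4.2,0],[0,4.2,0]],"roll":[0,0,0,0,0,0,0,0,0,0,0,0]}' 40
python3 - <<'E'
from h import *
c=cap('side','s3.png')
a=cv2.imread('pics/s3.png')[85:175,210:320]
cv2.imwrite('pics/c3.png',cv2.resize(a,None,fx=6,fy=6,interpolation=cv2.INTER_CUBIC))
print(monitor.read_state())
E
```

```text
time: 5.2
tcp_pos: [585.5, -218.3, 22.9]
ee_rot: [[-0.416, 0.004, 0.909], [-0.909, -0.003, -0.416], [0.001, -1.0, 0.005]]
wrist_force: [0.4, -0.4, 3.3]
gripper_width: 0.719
{'time': 5.25, 'joint_positions': array([-5.46295463e-01,  5.15842407e-01,  1.59892553e+00, -3.77435131e-04,
        1.02203405e+00,  1.45413358e+00]), 'qvel': array([ 0.00122022, -0.0014366 ,  0.00053638, -0.00152199,  0.00123898,
        0.00029898]), 'effort': array([ 2.80797416e-01, -5.09927595e+01, -2.62834722e+01,  1.06633636e-01,
        1.41224284e-01, -4.95422646e-03]), 'tcp_pos': array([ 585.5485618 , -218.28460993,   22.8777073 ]), 'ee_rot': array([[-4.16360353e-01,  3.92611971e-03,  9.09191202e-01],
       [-9.09199255e-01, -2.76402590e-03, -4.16352105e-01],
       [ 8.78379825e-04, -9.99988473e-01,  4.72045591e-03]]), 'wrist_force': array([ 0.54598735, -0.51215474,  3.18903286]), 'torque': array([-0.05616621, -0.00687203,  0.0309256 ]), 'gripper_width': 0.7212365432780576}
```

View pics/c3.png

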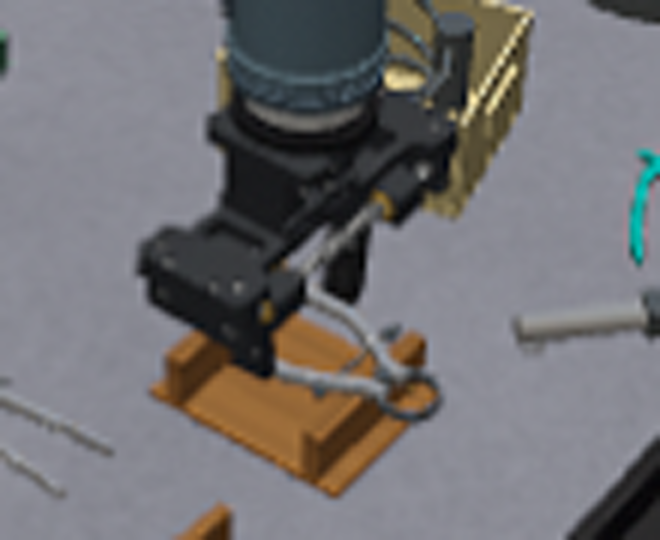

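```bash
python3 -m creep '{"hand":[0.7,0.68,0.665,0.665,0.665,0.665,0.665,0.665,0.665,0.665,0.665],"delta_pos":[[0,0,0],[0,0,0],[0,0,0],[0,0,0],[0,-1,0],[0,-3,0],[0,-5,0],[0,-7,0],[0,-8,0],[0,-8,0],[0,-8,0]],"roll":[0,0,0,0,0,0,0,0,0,0,0]}' 40
python3 - <<'E'
from h import *
c=cap('side','s4.png')
a=cv2.imread('pics/s4.png')[75:175,210:320]
cv2.imwrite('pics/c4.png',cv2.resize(a,None,fx=6,fy=6,interpolation=cv2.INTER_CUBIC))
s=monitor.read_state();print(s['wrist_force'],s['gripper_width'],s['torque'])
E
```

```text
time: 6.62
tcp_pos: [584.7, -217.8, 102.2]
ee_rot: [[-0.416, 0.003, 0.909], [-0.909, -0.002, -0.416], [0.001, -1.0, 0.003]]
wrist_force: [0.3, 0.7, -0.9]
gripper_width: 0.668
[-0.22866731 -0.15404675 -1.78704228] 0.6656139748879569 [ 0.09555772 -0.04364277 -0.05331512]
```

View pics/c4.png

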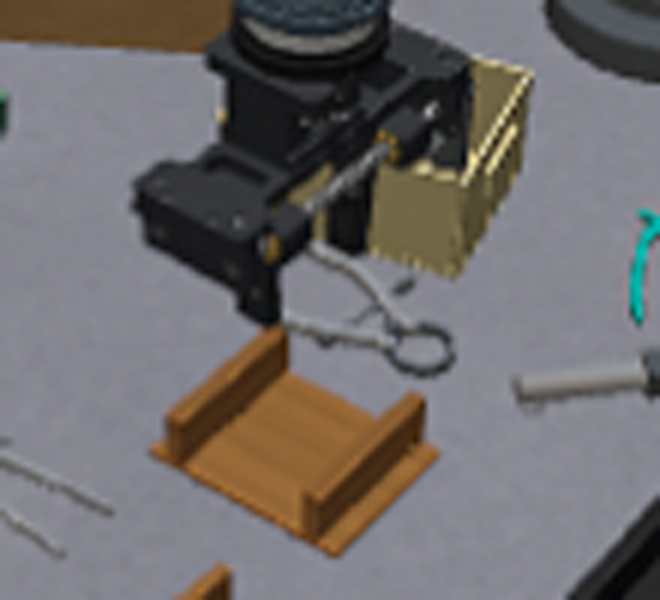

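```bash
python3 -m creep '{"hand":[0.665,0.665,0.665,0.665,0.665,0.665,0.665,0.665,0.665,0.665,0.665,0.665,0.665,0.665,0.665],"delta_pos":[[-1.5,0,-0.8],[-4,0,-2.2],[-7,0,-3.9],[-10.5,0,-5.8],[-14,0,-7.7],[-17.5,0,-9.6],[-21,0,-11.6],[-24.5,0,-13.5],[-28,0,-15.4],[-31,0,-17.1],[-33,0,-18.2],[-34.4,0,-18.9],[-34.4,0,-18.9],[-34.4,0,-18.9],[-34.4,0,-18.9]],"roll":[0,-3,-6,-9,-12,-15,-18,-21,-24,-27,-29.6,-29.6,-29.6,-29.6,-29.6]}'
python3 - <<'E'
from h import *
c=cap('side','s5.png');t=cap('top','t5.png')
a=cv2.imread('pics/s5.png')[185:285,160:260];b=cv2.imread('pics/t5.png')[120:220,145:245]
f=lambda q:cv2.resize(q,None,fx=4,fy=4,interpolation=cv2.INTER_CUBIC)
cv2.imwrite('pics/c5.png',np.hstack([f(a),f(b)]))
print(monitor.read_state()['gripper_width'])
E
```

```text
time: 8.55
tcp_pos: [556.2, 172.9, 101.1]
ee_rot: [[0.086, 0.002, 0.996], [-0.996, -0.002, 0.086], [0.002, -1.0, 0.002]]
wrist_force: [-0.9, 0.1, -0.9]
gripper_width: 0.668
0.6660183174527584
```

View pics/c5.png

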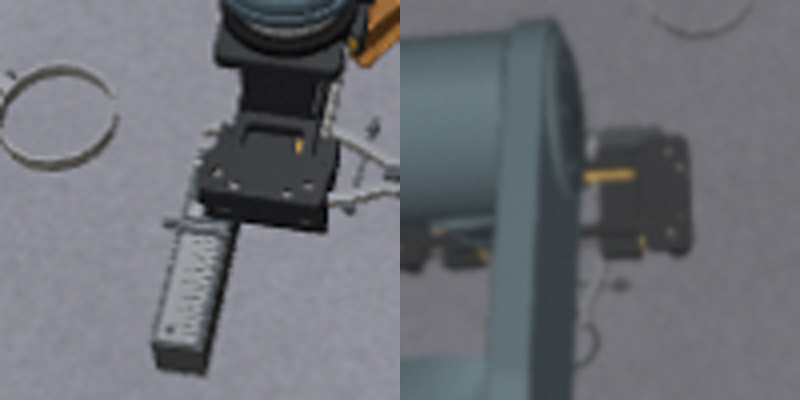

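```bash
python3 -m creep '{"hand":[0.665,0.665,0.665,0.665,0.665,0.665],"delta_pos":[[0,2,0],[0,4,0],[0,5.5,0],[0,6,0],[0,6,0],[0,6,0]],"roll":[0,0,0,0,0,0]}'
cat >> h.py <<'E'
def overlay(n,name,x0,y0,w,h,k,dz=21,d=19.3,u=65.2):
    c=cap(n); s=monitor.read_state();R=s['ee_rot'];p=s['tcp_pos']
    I=cv2.cvtColor(c['frame'],cv2.COLOR_RGB2BGR)[y0:y0+h,x0:x0+w]
    I=cv2.resize(I,None,fx=k,fy=k,interpolation=cv2.INTER_CUBIC);J=I.copy()
    g=s['gripper_width']*88; ang=(68-g)/112; gap=40-240*ang
    print('tcp',p.round(1),'w',g.round(2),'gap',round(gap,1))
    for sg,col in((1,(0,0,255)),(-1,(0,255,0))):
        for dd in(-4,4):
            q=(proj(c,p+R@np.array([sg*gap/2,-dz-dd,u]))[0]-[x0,y0]+.5)*k
            cv2.circle(J,tuple(int(v) for v in q),4,col,1); print('R' if sg>0 else 'L',dd,proj(c,p+R@np.array([sg*gap/2,-dz-dd,u]))[0].round(1),q.round())
    cv2.imwrite('pics/'+name,np.hstack([I,J])); return c
E
python3 - <<'E'
from h import *
overlay('side','c6.png',170,195,57,75,7)
E
```

```text
time: 9.4
tcp_pos: [556.9, 173.0, 41.8]
ee_rot: [[0.086, 0.004, 0.996], [-0.996, -0.002, 0.086], [0.002, -1.0, 0.003]]
wrist_force: [0.7, 0.3, -2.0]
gripper_width: 0.667Traceback (most recent call last):
  File "<stdin>", line 2, in <module>
  File "h.py", line 32, in overlay
    print('tcp',p.round(1),'w',g.round(2),'gap',round(gap,1))
                               ^^^^^^^
AttributeError: 'float' object has no attribute 'round'
```

```bash
sed -i 's/g.round(2)/round(g,2)/' h.py
python3 - <<'E'
from h import *
overlay('side','c6.png',170,195,57,75,7)
E
```

```text
tcp [556.9 173.   41.9] w 58.48 gap 19.6
R -4 [211.4 231.1] [293. 256.]
R 4 [211.1 229.4] [291. 245.]
L -4 [209.6 237.4] [281. 300.]
L 4 [209.4 235.7] [279. 289.]
```

View pics/c6.png

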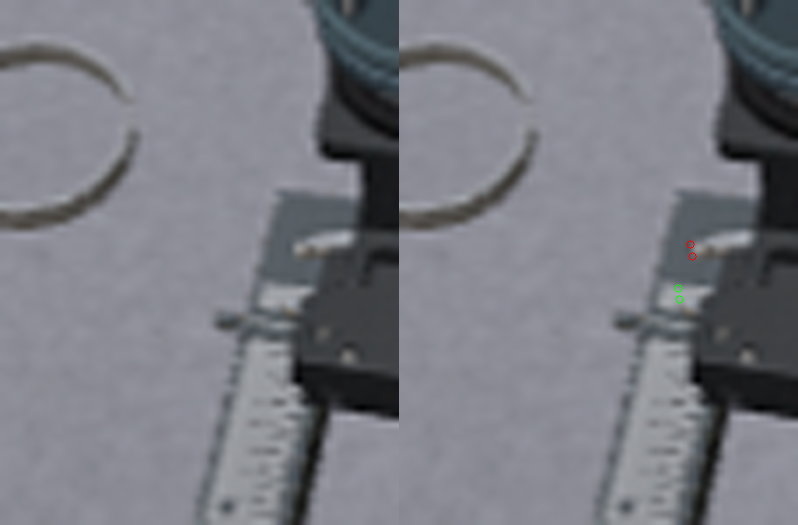

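```bash
python3 - <<'E'
from h import *
c=cap('side')
I=cv2.cvtColor(c['frame'],cv2.COLOR_RGB2BGR);x0,y0,w,h,k=195,215,30,45,18
J=cv2.resize(I[y0:y0+h,x0:x0+w],None,fx=k,fy=k,interpolation=cv2.INTER_CUBIC)[:600]
# zero & line hypotheses: lines across rule at distance, dir 95deg, z
a=np.radians(95);s=np.array([np.cos(a),np.sin(a),0]);x=np.array([s[1],-s[0],0])
def line(o,col):
    q=(proj(c,[o-12.5*x,o+12.5*x])-[x0,y0]+.5)*k
    cv2.line(J,*[tuple(int(v) for v in r) for r in q],col,1)
z0=np.array([621.5,171.3,42])
line(z0,(0,0,255)); line(z0+19.2*s+[0,0,2],(0,255,0)); line(z0+102*s,(255,0,0))
cv2.imwrite('pics/c7.png',J)
# profile along s at cross offset 3..9 mm (+x side visible)
for z in(42,44):
  for lo in (2,5):
    u=np.arange(-10,32,.5); P=np.array([[z0+x*v+s*t+[0,0,z-42] for v in np.arange(lo,lo+4,.5)] for t in u])
    q=proj(c,P).reshape(len(u),-1,2).astype(np.float32)
    g=cv2.remap(cv2.cvtColor(I,cv2.COLOR_BGR2GRAY),q[...,0],q[...,1],cv2.INTER_CUBIC).mean(1)
    print(z,lo,' '.join(f'{t:.0f}:{v:.0f}' for t,v in zip(u[::2],g[::2])))
E
```

```text
42 2 -10:92 -9:92 -8:93 -7:93 -6:92 -5:90 -4:90 -3:92 -2:94 -1:102 0:118 1:135 2:151 3:163 4:165 5:163 6:161 7:160 8:156 9:145 10:132 11:119 12:106 13:94 14:86 15:88 16:104 17:126 18:141 19:135 20:116 21:97 22:84 23:78 24:82 25:102 26:130 27:155 28:164 29:155 30:144 31:144
42 5 -10:94 -9:94 -8:94 -7:93 -6:92 -5:90 -4:90 -3:92 -2:95 -1:100 0:113 1:130 2:146 3:159 4:165 5:165 6:162 7:162 8:163 9:160 10:150 11:136 12:120 13:104 14:95 15:96 16:103 17:116 18:125 19:122 20:110 21:97 22:89 23:88 24:95 25:112 26:133 27:150 28:162 29:165 30:162 31:159
44 2 -10:94 -9:92 -8:92 -7:93 -6:93 -5:92 -4:90 -3:90 -2:92 -1:94 0:100 1:114 2:130 3:147 4:160 5:165 6:164 7:161 8:159 9:156 10:148 11:136 12:123 13:111 14:98 15:89 16:87 17:99 18:121 19:138 20:136 21:119 22:99 23:86 24:79 25:81 26:98 27:126 28:151 29:164 30:158 31:148
44 5 -10:94 -9:94 -8:94 -7:94 -6:93 -5:93 -4:91 -3:90 -2:92 -1:94 0:99 1:110 2:127 3:143 4:156 5:164 6:165 7:163 8:162 9:165 10:164 11:155 12:140 13:123 14:106 15:97 16:97 17:104 18:115 19:123 20:122 21:111 22:98 23:90 24:89 25:96 26:112 27:132 28:149 29:161 30:166 31:164
```

View pics/c7.png

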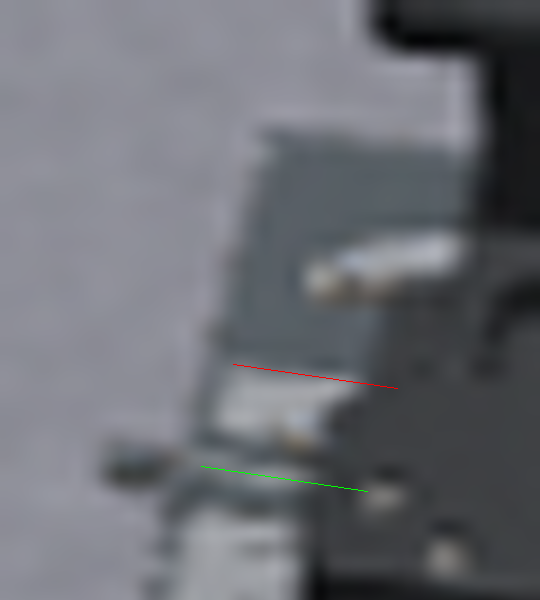

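```bash
python3 -m creep '{"hand":[0.665,0.665,0.665,0.665,0.665,0.665,0.665,0.665,0.665,0.665,0.665],"delta_pos":[[0,-3,0],[0,-6,0],[0,-8,0],[0,-8,0],[0,-8,0],[0,-8,0],[0,-8,0],[0,-8,0],[0,-8,0],[0,-8,0],[0,-8,0]],"roll":[0,0,-8,-17,-26,-35,-44,-53,-60,-60,-60]}'
python3 - <<'E'
from h import *
overlay('side','c8.png',170,185,75,90,5)
overlay('top','c8t.png',145,110,75,90,5)
E
```

```text
time: 10.92
tcp_pos: [556.6, 173.1, 122.0]
ee_rot: [[0.905, 0.004, 0.426], [-0.426, -0.002, 0.905], [0.004, -1.0, 0.0]]
wrist_force: [-0.1, -0.7, -1.2]
gripper_width: 0.665
tcp [556.6 173.1 121.9] w 58.86 gap 20.4
R -4 [212.6 235.8] [215. 257.]
R 4 [212.3 234. ] [214. 248.]
L -4 [218.9 240.6] [247. 281.]
L 4 [218.7 238.8] [246. 272.]
tcp [556.6 173.1 121.9] w 58.95 gap 20.6
R -4 [165.  160.8] [102. 256.]
R 4 [164.2 160.2] [ 99. 254.]
L -4 [161.3 167.7] [ 84. 291.]
L 4 [160.5 167.2] [ 80. 289.]
```

View pics/c8.png

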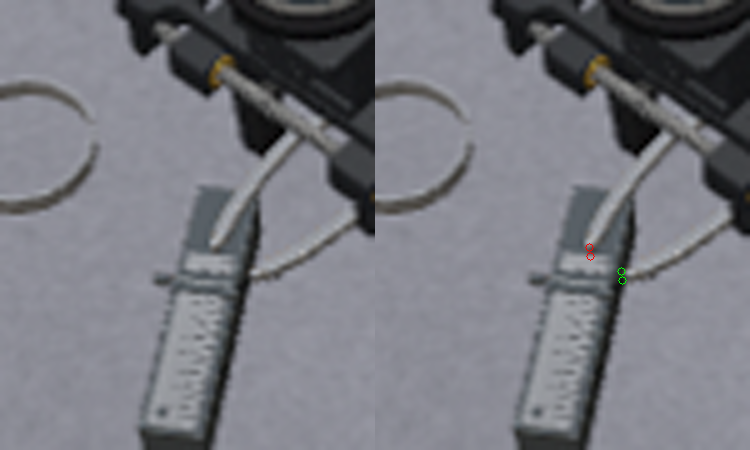

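View pics/c8t.png

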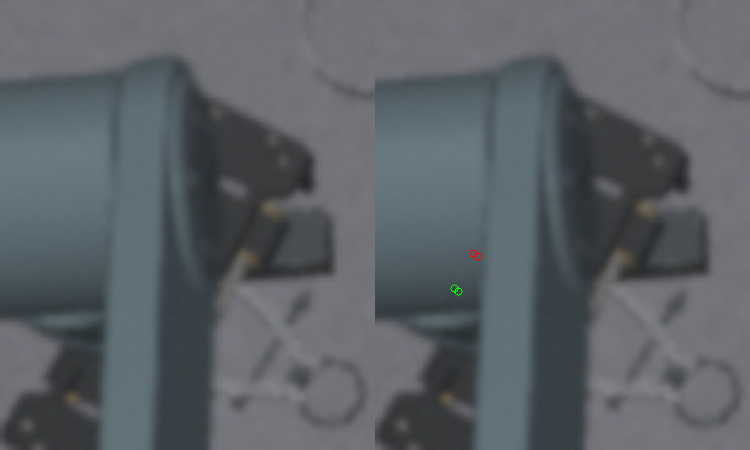

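```bash
python3 - <<'E'
from h import *
overlay('side','c9.png',203,220,25,38,15)
c=cap('side');I=c['frame']
b=[]
J=cv2.imread('pics/side0.png')
b=cv2.resize(J[125:150,236:256],None,fx=20,fy=20,interpolation=cv2.INTER_CUBIC); cv2.imwrite('pics/c9b.png',b)
E
```

```text
tcp [556.6 173.1 121.9] w 58.58 gap 19.8
R -4 [212.7 235.9] [153. 246.]
R 4 [212.4 234.1] [149. 219.]
L -4 [218.8 240.6] [245. 316.]
L 4 [218.6 238.8] [242. 289.]
```

View pics/c9.png

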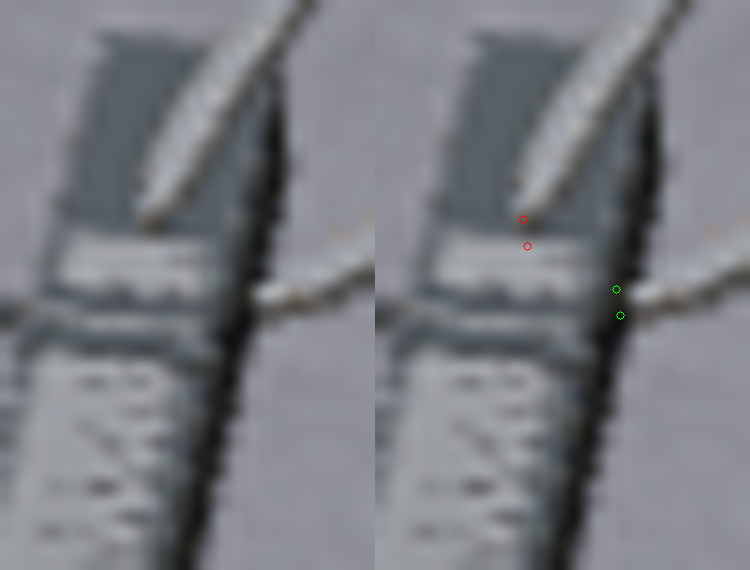

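View pics/c9b.png

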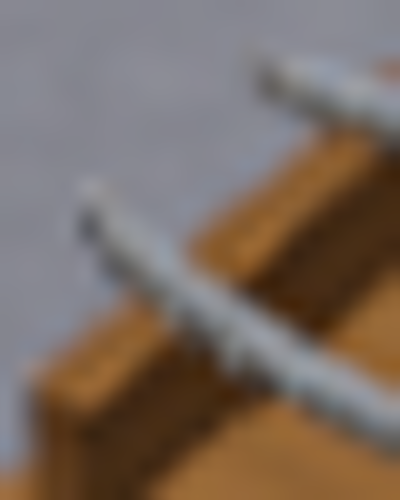

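```bash
python3 - <<'E'
from h import *
c=cap('side')
f=lambda p,o,k:np.array(p,float)/k+np.array(o)-.5
A=atz(c,f([(262,72),(92,208)],(236,125),20),44);print(A.round(1),np.linalg.norm(A[0]-A[1]))
s=monitor.read_state();z=s['tcp_pos'][2]+21
B=atz(c,f([(150,222),(258,300)],(203,220),15),z);print(B.round(1),np.linalg.norm(B[0]-B[1]))
R=s['ee_rot'];print('in tool frame',((B-s['tcp_pos'])@R).round(1))
# top-surface version at z+4 
E
```

```text
[[ 634.7 -263.1   44. ]
 [ 653.5 -223.3   44. ]] 44.06938155284624
[[593.9 226.  142.8]
 [573.2 235.4 142.8]] 22.7511443145001
in tool frame [[ 11.5 -21.   63.7]
 [-11.2 -21.   63.4]]
```

```bash
python3 -m creep '{"hand":[0.663,0.663,0.663,0.663,0.663,0.663,0.663,0.663,0.663,0.663,0.663,0.663,0.663],"delta_pos":[[0,0,0.1],[0,0,0.2],[0,0,0.3],[0,0,0.3],[0,0,0.3],[0,0,0.3],[0,0,0.3],[0,0,0.3],[0,2,0.3],[0,4,0.3],[0,6,0.3],[0,7.9,0.3],[0,7.9,0.3]],"roll":[8,16,24,32,40,48,56,60,60,60,60,60,60]}'
python3 - <<'E'
from h import *
overlay('side','c10.png',195,215,30,38,13)
t=cap('top','t10.png')
s=monitor.read_state();R=s['ee_rot'];p=s['tcp_pos']
x0,y0,k=165,165,12
J=cv2.resize(cv2.imread('pics/t10.png')[y0:y0+45,x0:x0+50],None,fx=k,fy=k,interpolation=cv2.INTER_CUBIC)
for u,v in((-56,0),(-56-16,0),(-36,0),(-36,20),(-36,-20)):
    q=(proj(t,p+R@np.array([v,-25,u]))[0]-[x0,y0]+.5)*k; cv2.circle(J,tuple(int(a) for a in q),4,(0,0,255),1)
cv2.imwrite('pics/c10t.png',J)
c=cap('side','s10.png')
x0,y0,k=235,185,12
J=cv2.resize(cv2.imread('pics/s10.png')[y0:y0+45,x0:x0+50],None,fx=k,fy=k,interpolation=cv2.INTER_CUBIC)
for u,v in((-56,0),(-56-16,0),(-36,0),(-36,20),(-36,-20)):
    q=(proj(c,p+R@np.array([v,-25,u]))[0]-[x0,y0]+.5)*k; cv2.circle(J,tuple(int(a) for a in q),4,(0,0,255),1)
cv2.imwrite('pics/c10s.png',J)
E
```

```text
time: 12.8
tcp_pos: [556.6, 175.5, 40.8]
ee_rot: [[0.085, -0.0, 0.996], [-0.996, -0.002, 0.085], [0.002, -1.0, -0.0]]
wrist_force: [0.1, -0.2, -1.8]
gripper_width: 0.661
tcp [557.5 175.6  42. ] w 58.36 gap 19.3
R -4 [210.8 231.9] [212. 226.]
R 4 [210.6 230.2] [209. 205.]
L -4 [209.1 238.1] [190. 307.]
L 4 [208.8 236.5] [186. 286.]
```

View pics/c10.png

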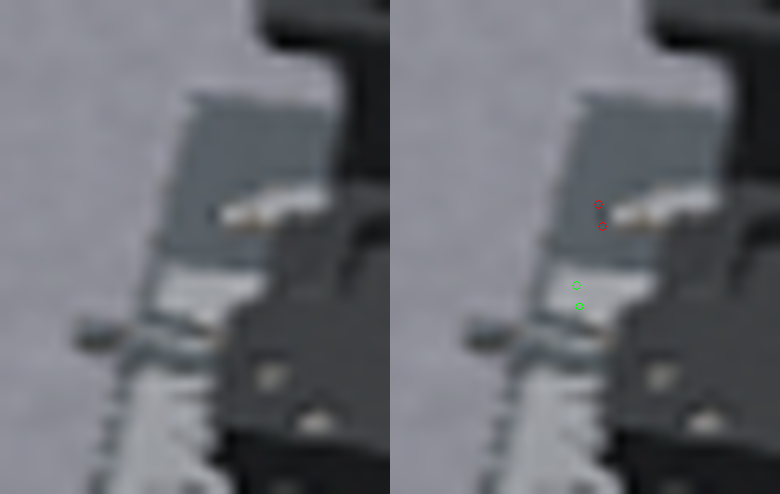

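View pics/c10t.png

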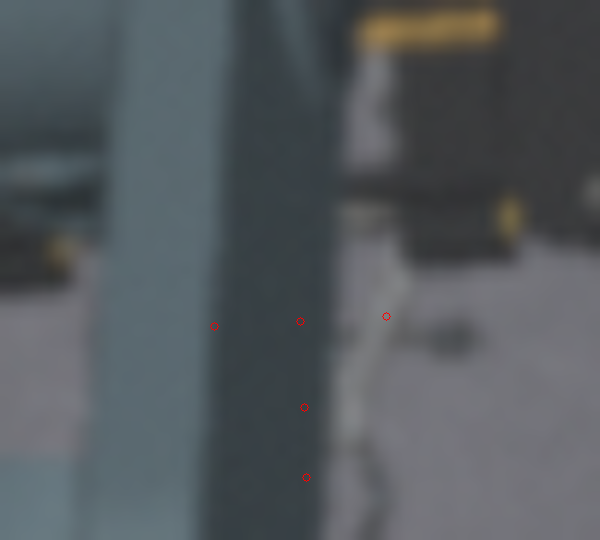

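View pics/c10s.png

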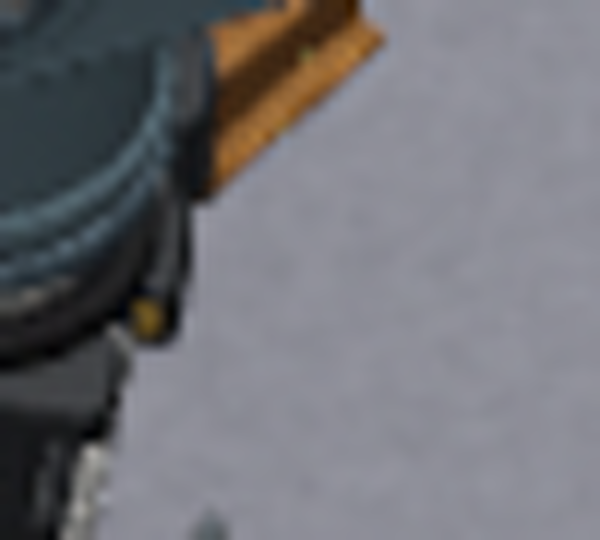

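```bash
python3 -m creep '{"hand":[0.663,0.663,0.663,0.663,0.663],"delta_pos":[[0.05,0.3,0],[0.14,0.7,0],[0.14,1.0,0],[0.14,1.0,0],[0.14,1.0,0]],"roll":[0,0,0,0,0]}'
python3 - <<'E'
from h import *
overlay('side','c11.png',195,215,30,38,13,u=63.5)
s=monitor.read_state();print(s['wrist_force'],s['ee_rot'].round(3).tolist())
E
```

```text
time: 13.58
tcp_pos: [558.9, 174.3, 33.4]
ee_rot: [[0.085, 0.005, 0.996], [-0.996, -0.002, 0.085], [0.002, -1.0, 0.005]]
wrist_force: [0.0, 0.3, -1.3]
gripper_width: 0.667
tcp [559.  174.4  33.5] w 58.34 gap 19.3
R -4 [211.3 233.2] [219. 243.]
R 4 [211.1 231.6] [216. 222.]
L -4 [209.7 239.3] [197. 323.]
L 4 [209.4 237.7] [194. 302.]
[-0.80077523  0.60846392 -0.94848262] [[0.085, 0.005, 0.996], [-0.996, -0.002, 0.085], [0.002, -1.0, 0.005]]
```

View pics/c11.png

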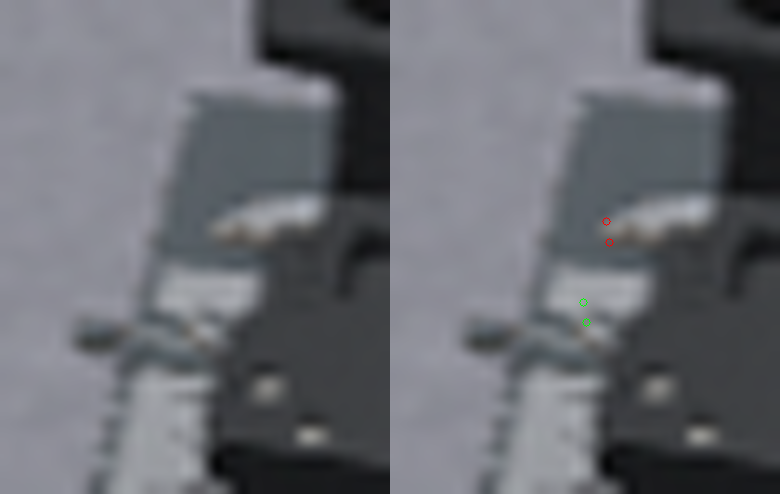

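```bash
python3 - <<'E'
from h import *
c=cap('side')
f=lambda p,o,k:np.array(p,float)/k+np.array(o)-.5
a=np.radians(95);s=np.array([np.cos(a),np.sin(a),0])
z0=np.array([621.5,171.3,42])
for zt in (53,54.5,56):
    B=atz(c,f([(215,230),(203,330)],(195,215),13),zt);print(zt,B.round(1).tolist(),'along from z0:',((B-z0)@s).round(2))
g=cv2.cvtColor(c['frame'],cv2.COLOR_RGB2GRAY)
x=np.array([s[1],-s[0],0])
for lo in (-2,2,6):
    u=np.arange(-8,10,.25); P=np.array([[z0+x*v+s*t for v in np.arange(lo,lo+3,.5)] for t in u])
    q=proj(c,P).reshape(len(u),-1,2).astype(np.float32)
    p=cv2.remap(g,q[...,0],q[...,1],cv2.INTER_CUBIC).mean(1)
    print(lo,' '.join(f'{t:.1f}:{v:.0f}' for t,v in zip(u[20:60:2],p[20:60:2])))
E
```

```text
53 [[624.1, 168.7, 53.0], [619.0, 191.9, 53.0]] along from z0: [-2.78 20.77]
54.5 [[623.7, 169.6, 54.5], [618.6, 192.8, 54.5]] along from z0: [-1.87 21.64]
56 [[623.3, 170.5, 56.0], [618.2, 193.6, 56.0]] along from z0: [-0.96 22.51]
-2 -3.0:82 -2.5:82 -2.0:84 -1.5:90 -1.0:99 -0.5:110 0.0:122 0.5:134 1.0:144 1.5:154 2.0:162 2.5:166 3.0:166 3.5:164 4.0:163 4.5:161 5.0:161 5.5:162 6.0:164 6.5:166
2 -3.0:91 -2.5:92 -2.0:93 -1.5:96 -1.0:102 -0.5:110 0.0:118 0.5:128 1.0:136 1.5:145 2.0:152 2.5:159 3.0:163 3.5:165 4.0:165 4.5:164 5.0:162 5.5:160 6.0:159 6.5:158
6 -3.0:92 -2.5:94 -2.0:95 -1.5:97 -1.0:100 -0.5:106 0.0:113 0.5:121 1.0:130 1.5:138 2.0:145 2.5:152 3.0:158 3.5:162 4.0:164 4.5:164 5.0:164 5.5:162 6.0:162 6.5:162
```

```bash
python3 -m creep '{"hand":[0.663,0.663,0.663,0.663],"delta_pos":[[0,0,0],[0,0,0],[0,0,0],[0,0,0]],"roll":[0,0,0,0]}'
python3 - <<'E'
from h import *
overlay('side','c12.png',160,195,75,75,5,u=63.5)
s=monitor.read_state();print(s['wrist_force'],abs(s['qvel']).max())
E
```

```text
time: 14.18
tcp_pos: [559.0, 174.4, 33.5]
ee_rot: [[0.085, 0.005, 0.996], [-0.996, -0.002, 0.085], [0.002, -1.0, 0.005]]
wrist_force: [-0.1, 0.8, -1.6]
gripper_width: 0.666
tcp [559.  174.4  33.5] w 58.48 gap 19.6
R -4 [211.4 233.1] [259. 193.]
R 4 [211.1 231.5] [258. 185.]
L -4 [209.6 239.4] [251. 224.]
L 4 [209.4 237.8] [249. 216.]
[ 0.238329   -0.42745467 -2.03152285] 0.0014022221454142163
```

View pics/c12.png

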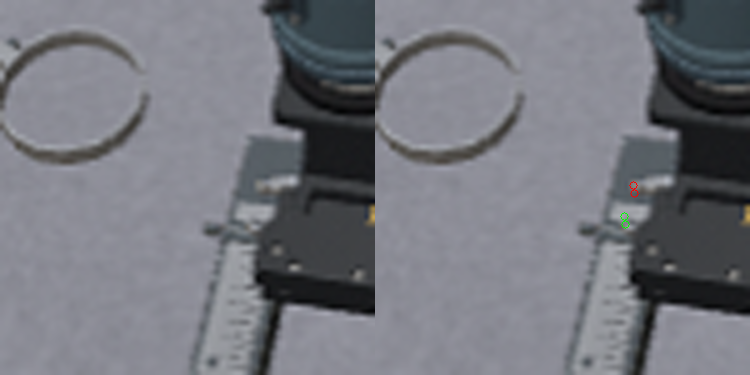

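The picture shows the right tip (260,187 in the crop) over the zero edge and the left tip (about 252,222) over the clip. The clip has not moved and the arm is still, so I'm handing in.

```bash
python3 -c "
from bench import job; print(job.job_done())"
```

```text
the job is handed in; nothing more can be done
None
```

I picked the grey calipers off the large wooden rest and squeezed them to about 58.5 mm over the flats, which makes the tip gap about 19.5 mm. I handed the job in at about 14 s, with the arm holding them still and level above the rule; no verdict was reported.

**Last checks (side camera):**
- **Clip line:** it is set about 19 mm from the zero end.
- **Right tip:** about 0.3 mm from the zero end.
- **Left tip:** about 0.2 mm from the clip line.
- **Height:** the tip points are about 12 mm above the rule. This comes from the arm's pose and the height at pick-up; I did not measure it separately.
- **Arm:** it was steady, the wrist force showed no contact, and the clip looked unmoved.

**What disagreed or went unchecked:**
- The two cameras placed the zero end about 2.5 mm apart along the rule. I aimed for a value in between, then trusted the side view, which shows the tips and rule together.
- In the final pose the arm hid the tips from the top camera, so it could not confirm them.
- I did not measure the other tools and parts again; the path kept clear of them, and I noticed nothing displaced.

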